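# Hang the lift-off door on the sample cabinet

## Robot

A 7-joint arm with a two-finger parallel gripper is mounted at the origin on the work surface. World frame = base frame: x ahead of the robot, y to its left, z up, the work surface at z = 0. Lengths are in m, angles in rad, forces in N, time in s.
With the tool pointing down it reaches from about 0.4 to 0.875 m from the base axis. Payload 19.3 kg.
Tool frame: the origin (TCP) lies midway between the tips of the shut fingers; the grasp point (between the pads) lies bot.tcp_to_grasp behind it (bot.tcp_to_grasp is the distance from the TCP to the grasp point, in m); z points along the fingers, y is the line along which they close (so a half turn about z gives the same grasp; the last joint's range is limited). The gripper opens to 85 mm and grips with 20 to 120 N. Pads are 22 mm wide; open, the fingers measure 114 mm over their backs; the gripper's body (76 mm by 85 mm) begins 54 mm behind the grasp point. The pads swing forward as they close: fully open they stand 13 mm farther back than shut.
Start: joints at [-1.311, 0.521, -0.036, 1.599, 0.021, 1.021, -0.113], TCP at [0.202, 0.591, 0.231] pointing down, gripper open.
Joint ranges: [-2.91, 2.91], [-0.3, 2.13], [-1.5, 1.42], [0.17, 2.43], [-1.26, 4.41], [0.16, 1.93], [-2.52, 2.52]. Speed limits (rad/s): [1.89, 1.89, 2.39, 2.39, 3.01, 3.01, 3.01].

## Interface

Orientations are given as [roll, pitch, yaw] about the fixed x, y, z axes, in that order (R = Rz(yaw) Ry(pitch) Rx(roll)).
In Python, from workcell import observe, imaging, bot gives the robot as it stands.
- The arm moves only by the tool send_rows, never from a script. Its argument "plan" is text: rows parted by semicolons, each of 7 numbers parted by spaces: the shift along the tool's x, y, z in m, then the turn, a rotation vector about the tool's x, y, z in degrees, then the finger opening in m, from 0 to 0.0854. In form: dx dy dz rx ry rz claw; .... A call has 1 to 10 rows; each row is the pose to reach, as a shift and turn from the pose commanded when the call began, along the tool's axes at that moment; what a row does not reach only later rows make up. A row lasts 1/12 s, in which the tool goes at most 41.7 mm and 7.16 degrees, less where a joint would pass 70% of its speed; a pose out of reach is approached as far as the arm can. A call with a gripper value outside its range is refused whole. The fingers move at their own pace and stop on an object; "grip_force" is the grip in N (left out, the last holds). Time passes only in rows, so rows that repeat a pose let the fingers close. It gives the time, the measured TCP pose, the force, the opening and the grip force at its end, in the units of the state.
- observe(): the state, without advancing time (a new reading comes with each control period).
- imaging.grab_frame(name): name is "scene" or "top" or "wrist"; returns a dict with "color" (420x560x3 uint8, red, green, blue), "fx", "fy", "cx", "cy" (pixels), "dist_coeffs" ([k1, k2, p1, p2, k3] as OpenCV has them; the pictures are not rectified), "eye" and "orientation" of the camera in the world; the wrist camera has in their place "tool_from_camera" (4x4, takes a point from camera to tool coordinates, whose origin is the TCP and whose axes are the flange's). Camera axes: x right, y down, z forward; pixel columns grow to the right and rows downward; lengths in m; the calibration is good to about 2 mm. A picture is of the moment at which its call begins: read the wrist's pose just before it. There is no depth.
- bot.job_done(): hands the job in; it is judged then, once.
The state is a dict: "clock": time; "qpos": joint angles; "qd": joint speeds; "joint_efforts": joint torques, N m; "position": TCP position; "tool_rot": TCP orientation; "force": force on the tool from outside, world axes, zero at the start; "moment": the same for the moment, N m; "grip_width": finger opening in m; "finger_force": force on a finger pad.
Only numpy, scipy, OpenCV 4.12 (cv2) and the standard library are available. Lean on these libraries where they do the work, as an engineer would, in place of code of your own. Each camera call takes 0.05 s, during which the arm holds its last target. There are 200 camera calls.

## Task

The little plywood sample cabinet has lost its lift-off door, which is standing on edge in the wooden rack. Lift the door out and hang it back on the cabinet: lower it, without letting it drop, so that both hinge knuckles go fully home on their two upright pins, then let go; it may stand open at any angle. Leave the other things on the table and the jar on the cabinet where they are.

Things in the scene. Friction and masses are not known exactly. Their poses are not given: they have to be found in the camera images.
- door: Loose plywood door (sizes in mm), panel 160 wide (x), 14 thick (y), 180 high (z), 0.27 to 0.53 kg. Origin: centre of the panel's lower edge; x to the hinge side, y out of the outer face, z up. Centre of mass within 10 of x = 6, y = 0, z = 90. A wooden pull knob at x = -58, z = 85 sticks out 30 from the mid-plane. Starts upright in the rack, lower edge 12 above the table.
- door_top (a point): Middle of the door's top edge (door x = 0, y = 0, z = 180); axes as the door's. Here the panel can be gripped from above across its 14 thickness.
- knuckle_low (a point): Centre of the lower mouth of the lower hinge knuckle (door x = 93, y = 0, z = 20), on the hinge edge. Each knuckle is a steel tube along z, 25 long, outside diameter 21, bore 14, open at both ends. Axes as the door's.
- knuckle_high (a point): The same for the upper knuckle (door x = 93, y = 0, z = 130), 110 above the lower one. Axes as the door's.
- cabinet: Fixed open-fronted plywood box, 220 mm high. Origin: on the pins' vertical axis at table level; z up, x from front to back. The box covers x = 10 to 170, y = -196 to -16; the pins stand beside its left front edge. A door hung with its x along the cabinet's x stands 90 degrees open, with gripper room on both sides. Hung, its top edge is 210 above the table.
- pin_low (a point): Foot of the lower pin, on its axis, 50 mm above the table, on the face of the steel bracket (26 wide, reaching 10 past the axis) where the lower knuckle comes to rest. The pin stands up 22 from here, diameter 8, its top 7 tapering to diameter 3. Axes as the cabinet's.
- pin_high (a point): Foot of the upper pin, straight above the lower one, 160 above the table; same pin (top 182 above the table). Axes as the cabinet's.
- rack: Fixed wooden rack: foot 110 (x) by 100 (y), two rails reaching 50 above the table with a 17 wide slot along x between them, slot floor 12 above the table. Origin: centre of its underside. The door stands in the slot, its x along the rack's x, hinge side beyond the +x end; lift it straight up 40 or more to clear the rails.
- wash_bottle: Loose white bottle, diameter 60, 150 high; origin centre of underside. Leave alone.
- carton_a: Loose cardboard carton 90 x 60 x 45 high; origin centre of underside. Leave alone.
- carton_b: Loose cardboard carton 80 x 70 x 50 high; origin centre of underside. Leave alone.
- jar: Loose amber jar, diameter 56, 70 high, standing on the cabinet's top at about cabinet x = 62, y = -148; origin centre of underside. Leave alone.
- weight: Loose brass weight, diameter 44, 57 high; origin centre of underside. Leave alone.
- sieve: Loose steel bowl, diameter 140, 45 high; origin centre of underside. Leave alone.
- scoop: Loose spoon lying on the table along its x, about 190 long and under 30 high. Leave alone.
Things that resemble listed ones, but are neither listed nor needed, are in the scene too. Of the things that look like the door, the larger one is meant.

How it is judged:
At the end, for the whole second after the job is handed in: Both knuckles sit on their own pins: each lower mouth within 8 mm sideways of its pin's foot and no more than 5 mm above it, the door upright within 0.12 rad, released and at rest, at any opening angle (horizontal distance between knuckle_low and pin_low below 0.008 m and horizontal distance between knuckle_high and pin_high below 0.008 m and z of knuckle_low in the frame of pin_low between -0.004 and 0.005 m and z of knuckle_high in the frame of pin_high between -0.004 and 0.005 m and angle between door's own z axis and vertical below 0.12 rad and linear speed of door below 0.03 m/s and angular speed of door below 0.2 rad/s); the robot touches nothing.
It fails at once if the door is dropped onto its pins (moving faster than 0.45 m/s with its knuckles over the pins and within 45 mm of home) (horizontal distance between knuckle_low and pin_low below 0.012 m and horizontal distance between knuckle_high and pin_high below 0.012 m and z of knuckle_low in the frame of pin_low between -0.01 and 0.045 m and linear speed of door above 0.45 m/s).
It fails at once if another thing on the table or the jar on the cabinet is moved more than 30 mm (distance of any of wash_bottle, carton_a, carton_b, jar, weight, sieve, scoop from where it was at the start of the episode above 0.03 m).
It also fails if it takes over 42 s, if anything falls off the work surface, if the arm or the gripper's body presses on something with over 40 N, if the wrist force passes 120 N, or if a joint passes its speed limit or range.

## Working session

There is one attempt and no reset: what is moved stays moved. The work goes in short steps, Python scripts to look and compute and a tool call to move; the robot and the scene stay as the last step left them, time stands still between calls to the robot, and variables do not carry over. Pictures are saved under pics/ and viewed, at most 10 in all, crops included, and the job is handed in when it is done.

Besides the shell and the picture viewer there is one more tool, called as a command line: name --argument value ..., lists and objects as JSON in quotes. send_rows: Moves the arm, as the interface text tells. Its arguments: {"type":"object","properties":{"plan":{"type":"string"},"grip_force":{"type":"number"}},"required":["plan"]}

```bash
mkdir -p pics; cat > h.py <<'E'
import numpy as np,cv2
from scipy.spatial.transform import Rotation as R
from workcell import observe,imaging,bot
def rot(o):
    o=np.array(o,float)
    if o.shape==(3,3): return o
    return R.from_euler('xyz',o).as_matrix() if o.size==3 else R.from_quat(o).as_matrix()
def grab(n):
    s=observe(); f=imaging.grab_frame(n)
    K=np.array([[f['fx'],0,f['cx']],[0,f['fy'],f['cy']],[0,0,1]])
    if n=='wrist':
        T=np.eye(4);T[:3,:3]=rot(s['tool_rot']);T[:3,3]=s['position'];T=T@np.array(f['tool_from_camera'])
        Rc,e=T[:3,:3],T[:3,3]
    else: Rc,e=rot(f['orientation']),np.array(f['eye'])
    return dict(img=f['color'],K=K,d=np.array(f['dist_coeffs']),R=Rc,e=e)
def ray(c,p):
    u=cv2.undistortPoints(np.array(p,float).reshape(-1,1,2),c['K'],c['d']).reshape(-1,2)
    return np.c_[u,np.ones(len(u))]@c['R'].T
def plane(c,p,z):
    r=ray(c,p); return c['e']+r*((z-c['e'][2])/r[:,2])[:,None]
def proj(c,P):
    Rw=c['R'].T
    return cv2.projectPoints(np.array(P,float).reshape(-1,3),cv2.Rodrigues(Rw)[0],-Rw@c['e'],c['K'],c['d'])[0].reshape(-1,2)
def tri(c1,p1,c2,p2):
    a,b=ray(c1,[p1])[0],ray(c2,[p2])[0]
    s=np.linalg.lstsq(np.c_[a,-b],c2['e']-c1['e'],rcond=None)[0]
    A,B=c1['e']+a*s[0],c2['e']+b*s[1]; return (A+B)/2,np.linalg.norm(A-B)
def save(n,im,k=1): cv2.imwrite(n,cv2.resize(im[...,::-1],None,fx=k,fy=k,interpolation=cv2.INTER_CUBIC))
E
python3 - <<'E'
from h import *
import pickle
C={n:grab(n) for n in('scene','top')}
pickle.dump(C,open('c0.pkl','wb'))
for n in C: save(f'pics/{n}0.png',C[n]['img'],1.4); print(n,C[n]['e'],C[n]['R'].round(3).tolist(),C[n]['K'][0,0])
s=observe(); print(s,bot.tcp_to_grasp)
E
```

```text
scene [ 1.57324896 -0.39701328  0.90587047] [[0.397, 0.518, -0.758], [0.918, -0.228, 0.324], [-0.005, -0.825, -0.566]] 461.40422270240526
top [0.36195189 0.04383568 1.36917661] [[-0.029, -0.984, 0.173], [-1.0, 0.027, -0.014], [0.009, -0.174, -0.985]] 477.49422665571444
{'clock': 0.1, 'qpos': array([-1.3112001 ,  0.52193772, -0.03632153,  1.59993742,  0.0212172 ,
        1.02106849, -0.11279979]), 'qd': array([-0.00128098, -0.00108403,  0.00023511, -0.00094115,  0.0005033 ,
        0.00170752, -0.00031891]), 'joint_efforts': array([ 3.12876058e-03, -9.28481984e+01,  1.98409081e+00, -3.70525002e+01,
        1.82031031e-02,  5.44722687e-03, -7.37076584e-05]), 'position': array([0.20235256, 0.59103545, 0.23079861]), 'tool_rot': array([-3.14063071e+00,  8.34319532e-05,  2.81178932e+00]), 'force': array([ 0.67803917, -0.49944129, -0.17720951]), 'moment': array([-0.01317605, -0.01697009,  0.03672304]), 'finger_force': 0.0, 'grip_width': 0.08579860290156174} 0.0187
```

View pics/scene0.png

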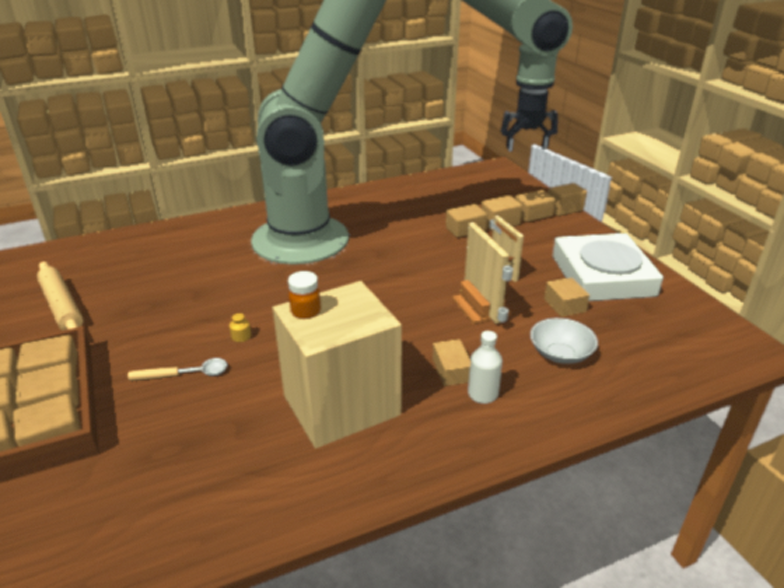

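View pics/top0.png

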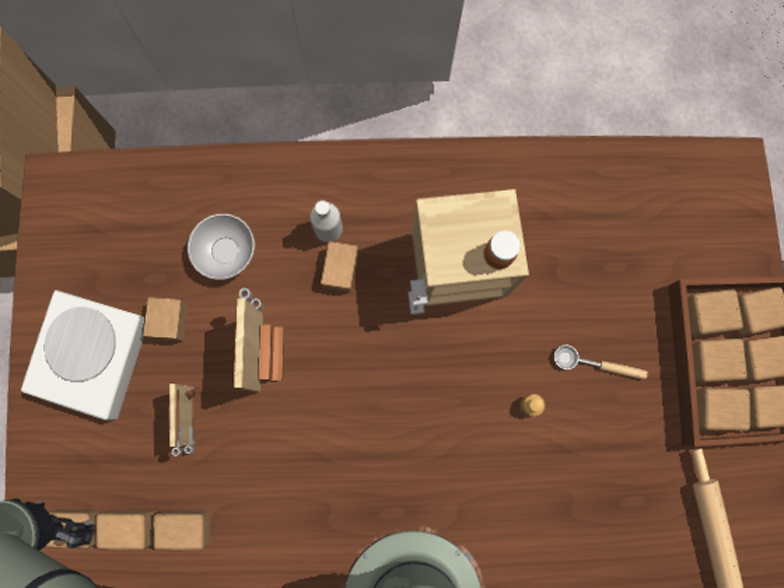

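The top view shows two door look-alikes (in the enlarged picture): the larger panel at (247,345), with knuckles at (243,294) and (256,303), and a smaller one at (180,418). By the description I choose the larger. The cabinet is at (470,240), with its pin brackets at (418,297). A close crop will check this.

```bash
python3 - <<'E'
from h import *
import pickle
C=pickle.load(open('c0.pkl','rb'));t=C['top']['img'];s=C['scene']['img']
z=lambda im,x,y,w,h,k:cv2.resize(im[y:y+h,x:x+w],None,fx=k,fy=k,interpolation=cv2.INTER_CUBIC)
# top door crop origin(155,195) 50x90 k6 ; bracket crop origin (280,185) 50x45 k6; scene crop origin (320,150) 60x90
a=z(t,155,200,50,90,6);b=z(t,275,180,50,45,5);c=z(s,315,145,65,90,4)
out=np.zeros((540,800,3),np.uint8);out[:540,:300]=a;out[:225,300:550]=b;out[:360,540:800]=c
save('pics/crop.png',out)
E
```

```text
(no output)
```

View pics/crop.png

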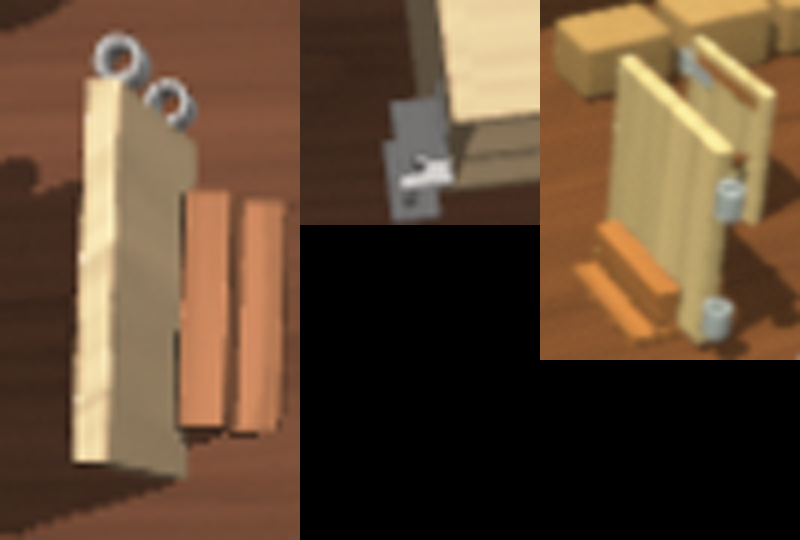

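The close crop shows the larger panel: top edge lit, from (105,80) to (92,462) in the crop, with steel knuckles at (119,60) and (170,103). It stands in the orange rack and its hinge side points to +x. This is the intended door. The brackets sit beside the cabinet's left front edge.

```bash
python3 - <<'E'
from h import *
import pickle
C=pickle.load(open('c0.pkl','rb'));c=C['top']
q=lambda x,y,k,o:(np.array([x,y])/k+o)-.3
D=(155,200);B=(275,180)
e=plane(c,[q(105,82,6,D),q(92,462,6,D)],.192);print('door ends',e.round(4),np.linalg.norm(e[0]-e[1]),'mid',e.mean(0),'yaw',np.degrees(np.arctan2(*(e[0]-e[1])[1::-1])))
print('kn hi',plane(c,[q(119,60,6,D)],.167),'lo',plane(c,[q(170,103,6,D)],.057))
k=plane(c,np.array([(416,200),(515,190),(527,275),(420,287)])/1.4,.22);print('cab',k.round(3),np.linalg.norm(np.diff(k,axis=0),axis=1))
d=k[0]-k[3];print('yaw',np.degrees(np.arctan2(d[1],d[0])))
d=k[1]-k[2];print('yaw',np.degrees(np.arctan2(d[1],d[0])))
# bracket: upper plate outline 
print('br',plane(c,[q(412,175-300*0,5,B)-(60,0)],.16),plane(c,[q(410-300+0,180,5,B)],.16))
E
```

```text
door ends [[0.5778 0.2962 0.192 ]
 [0.4193 0.3008 0.192 ]] 0.15857646594891517 mid [0.4985842  0.29851027 0.192     ] yaw -1.6400578494854883
kn hi [[0.59184254 0.29562205 0.167     ]] lo [[0.5917879  0.29443862 0.057     ]]
cab [[ 0.744 -0.023  0.22 ]
 [ 0.76  -0.204  0.22 ]
 [ 0.601 -0.215  0.22 ]
 [ 0.585 -0.024  0.22 ]] [0.18145464 0.15867142 0.1912986 ]
yaw 0.40594587670108273
yaw 3.9379453551371295
br [[ 0.57122304 -0.01931528  0.16      ]] [[ 0.5686435  -0.01819264  0.16      ]]
```

```bash
cat >> h.py <<'E'
def mv(p,yaw,s=None):
    "tool-axis shift and rz (deg) to reach TCP p, pointing down, yaw deg"
    s=s or observe();T=rot(s['tool_rot'])
    d=T.T@(np.array(p)-s['position']);r=R.from_matrix(T.T@R.from_euler('xyz',[180,0,yaw],degrees=True).as_matrix()).as_rotvec(degrees=True)
    print('shift',d.round(4),'turn',r.round(2),'pos',s['position'].round(4),'t',s['clock'])
E
python3 - <<'E'
from h import *
f=imaging.grab_frame('wrist');T=np.array(f['tool_from_camera']);print(T.round(3),f['fx'])
mv([.46,0,.38],180)
E
```

```text
[[-0.001 -0.95  -0.313  0.08 ]
 [ 1.    -0.001 -0.     0.001]
 [-0.    -0.313  0.95  -0.142]
 [ 0.     0.     0.     1.   ]] 349.02685260334096
shift [-0.4352 -0.4759 -0.1487] turn [-5.00e-02 -1.00e-02 -1.89e+01] pos [0.2023 0.5911 0.2309] t 0.15
```

send_rows --plan "-0.05 -0.05 -0.149 0 0 -19 0.085;-0.435 -0.476 -0.149 0 0 -19 0.085;-0.435 -0.476 -0.149 0 0 -19 0.085;-0.435 -0.476 -0.149 0 0 -19 0.085;-0.435 -0.476 -0.149 0 0 -19 0.085;-0.435 -0.476 -0.149 0 0 -19 0.085;-0.435 -0.476 -0.149 0 0 -19 0.085;-0.435 -0.476 -0.149 0 0 -19 0.085;-0.435 -0.476 -0.149 0 0 -19 0.085;-0.435 -0.476 -0.149 0 0 -19 0.085"

```text
clock: 0.98
position: [0.3574, 0.2345, 0.3349]
tool_rot: [3.141, 0.0, -3.14]
force: [1.3, 0.8, 0.3]
grip_width: 0.085
finger_force: 0.0
```

```bash
python3 -c "
from h import *
mv([.46,0,.38],180)"
```

```text
shift [-0.1021 -0.2347 -0.0451] turn [0.02 0.   0.11] pos [0.3574 0.2345 0.3349] t 0.9833
```

send_rows --plan "-0.1 -0.235 -0.045 0 0 0 0.085;-0.1 -0.235 -0.045 0 0 0 0.085;-0.1 -0.235 -0.045 0 0 0 0.085;-0.1 -0.235 -0.045 0 0 0 0.085;-0.1 -0.235 -0.045 0 0 0 0.085;-0.1 -0.235 -0.045 0 0 0 0.085;-0.1 -0.235 -0.045 0 0 0 0.085;-0.1 -0.235 -0.045 0 0 0 0.085;-0.1 -0.235 -0.045 0 0 0 0.085;-0.1 -0.235 -0.045 0 0 0 0.085"

```text
clock: 1.82
position: [0.4573, 0.0026, 0.3792]
tool_rot: [3.141, -0.001, -3.139]
force: [0.1, 0.6, -0.3]
grip_width: 0.0849
finger_force: 0.0
```

```bash
python3 - <<'E'
from h import *
import pickle
mv([.46,0,.38],180)
c=grab('wrist');pickle.dump(c,open('w1.pkl','wb'))
p=proj(c,[[.574,-.009,.18]])[0];print(p)
x,y=(p-[60,50]).astype(int);x=max(x,0);y=max(y,0);print(x,y)
a=cv2.resize(c['img'][y:y+120,x:x+120],None,fx=5,fy=5,interpolation=cv2.INTER_CUBIC)
save('pics/w1.png',a)
E
```

```text
shift [-0.0027 -0.0026 -0.0008] turn [ 0.01 -0.03  0.16] pos [0.4573 0.0026 0.3792] t 1.8167
[271.90907441 284.80350304]
211 234
```

View pics/w1.png

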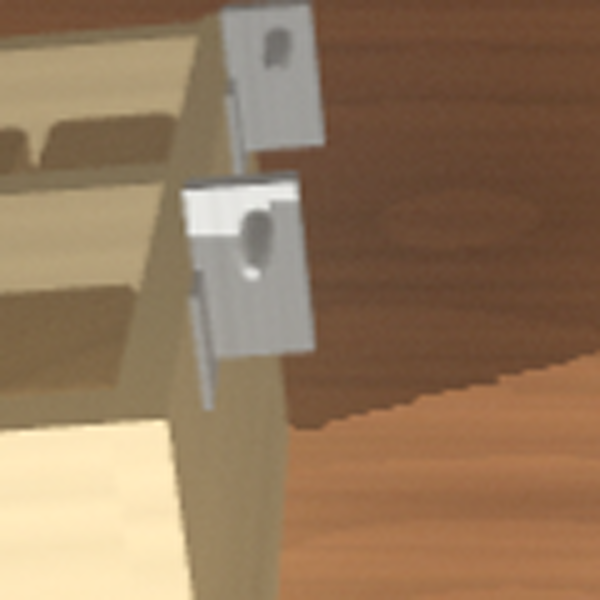

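The wrist crop shows the upper bracket at about (182–315, 185–355) with its pin from foot (262,217) to bright tip (251,273). The lower bracket is at (222–325, 8–150), with its pin from about (281,33) to (272,64).

```bash
python3 - <<'E'
from h import *
import pickle
c=pickle.load(open('w1.pkl','rb'))
q=lambda L:np.array(L)/5+[210.6,233.6]
for n,L,z in(('upbr',[(184,190),(298,180),(315,350),(215,357)],.16),('lobr',[(221,12),(310,6),(325,146),(243,151)],.05),('uptip',[(251,273)],.181),('lotip',[(272,64)],.071),('upfoot',[(262,217)],.16),('lofoot',[(281,33)],.05)):
    print(n,plane(c,q(L),z).round(4)[:,:2].tolist())
E
```

```text
upbr [[0.5683, -0.0378], [0.5657, -0.0115], [0.6108, -0.0079], [0.6128, -0.0318]]
lobr [[0.5686, -0.0378], [0.5667, -0.0119], [0.6116, -0.0077], [0.6133, -0.0323]]
uptip [[0.5777, -0.0213]]
lotip [[0.5758, -0.022]]
upfoot [[0.5753, -0.02]]
lofoot [[0.5751, -0.0204]]
```

```bash
python3 -c "
from h import *
mv([.475,.2985,.36],178.4)"
```

```text
shift [-0.0187  0.2957  0.0193] turn [ 0.01 -0.03  1.79] pos [0.4573 0.0027 0.3793] t 1.8667
```

send_rows --plan "-0.02 0.297 0.02 0 0 1.8 0.085;-0.02 0.297 0.02 0 0 1.8 0.085;-0.02 0.297 0.02 0 0 1.8 0.085;-0.02 0.297 0.02 0 0 1.8 0.085;-0.02 0.297 0.02 0 0 1.8 0.085;-0.02 0.297 0.02 0 0 1.8 0.085;-0.02 0.297 0.02 0 0 1.8 0.085;-0.02 0.297 0.02 0 0 1.8 0.085;-0.02 0.297 0.02 0 0 1.8 0.085;-0.02 0.297 0.02 0 0 1.8 0.085"

```text
clock: 2.7
position: [0.4763, 0.2995, 0.3591]
tool_rot: [-3.141, -0.001, 3.114]
force: [0.6, 0.3, 0.1]
grip_width: 0.0854
finger_force: 0.0
```

send_rows --plan "0 0 0 0 0 0 0.085;0 0 0 0 0 0 0.085"

```text
clock: 2.87
position: [0.4771, 0.2979, 0.3599]
tool_rot: [3.141, 0.0, 3.111]
force: [-0.9, -1.1, -0.7]
grip_width: 0.085
finger_force: 0.0
```

```bash
python3 - <<'E'
from h import *
import pickle
mv([.4985,.2985,.145],178.4)
c=grab('wrist');pickle.dump(c,open('w2.pkl','wb'))
P=proj(c,[[.592,.2955,.167],[.592,.2955,.057],[.42,.3,.192]]);print(P)
x,y=(P[:2].mean(0)-[75,80]).astype(int);x=max(x,0);y=max(y,0);print(x,y)
save('pics/w2.png',c['img'][y:y+150,x:x+150],4)
E
```

```text
shift [-0.0213  0.0012  0.2149] turn [ 0.01  0.02 -0.15] pos [0.4771 0.2979 0.3599] t 2.8667
[[283.67878495 286.14302911]
 [283.54786192 245.4144201 ]
 [282.75183533 124.9512464 ]]
208 185
```

View pics/w2.png

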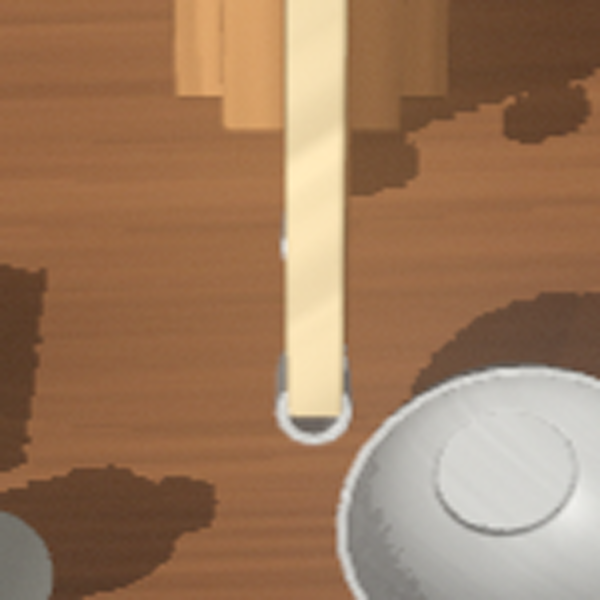

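The crop shows the door's top strip ending at (315,416), and the upper knuckle ring spanning 276–352 at row 408 with its far point at (313,444).

```bash
python3 - <<'E'
from h import *
import pickle
c=pickle.load(open('w2.pkl','rb'))
q=lambda L:np.array(L)/4+[207.6,184.6]
print('edge',plane(c,q([(316,416),(316,4)]),.192).round(4)[:,:2].tolist())
k=plane(c,q([(313,444),(277,408),(352,408)]),.167).round(4);print(k,'knuckle x',k[0,0]-.0105)
E
```

```text
edge [[0.5804, 0.2988], [0.4739, 0.3018]]
[[0.6038 0.2975 0.167 ]
 [0.5923 0.2881 0.167 ]
 [0.593  0.3084 0.167 ]] knuckle x 0.5933
```

send_rows --plan "-0.026 0.003 0.04 0 0 0 0.085;-0.026 0.003 0.08 0 0 0 0.085;-0.026 0.003 0.12 0 0 0 0.085;-0.026 0.003 0.16 0 0 0 0.085;-0.026 0.003 0.19 0 0 0 0.085;-0.026 0.003 0.215 0 0 0 0.085;-0.026 0.003 0.215 0 0 0 0.085;-0.026 0.003 0.215 0 0 0 0.06;-0.026 0.003 0.215 0 0 0 0.04;-0.026 0.003 0.215 0 0 0 0.025" --grip_force 60

```text
clock: 3.75
position: [0.5041, 0.3014, 0.1466]
tool_rot: [3.14, 0.002, 3.112]
force: [0.2, 0.2, 0.7]
grip_width: 0.0511
finger_force: 0.0
```

send_rows --plan "0 0 0 0 0 0 0;0 0 0 0 0 0 0;0 0 0 0 0 0 0;0 0 0 0 0 0 0;0 0 0 0 0 0 0" --grip_force 80

```text
clock: 4.17
position: [0.5035, 0.301, 0.1455]
tool_rot: [3.141, 0.001, 3.112]
force: [-1.4, -2.4, 10.0]
grip_width: 0.013
finger_force: 78.5
```

send_rows --plan "0 0 -0.01 0 0 0 0;0 0 -0.025 0 0 0 0;0 0 -0.04 0 0 0 0;0 0 -0.055 0 0 0 0;0 0 -0.07 0 0 0 0;0 0 -0.085 0 0 0 0;0 0 -0.1 0 0 0 0;0 0 -0.1 0 0 0 0;0 0 -0.1 0 0 0 0"

```text
clock: 4.92
position: [0.5032, 0.3011, 0.245]
tool_rot: [3.141, 0.001, 3.112]
force: [0.3, 0.2, -4.9]
grip_width: 0.0132
finger_force: 78.2
```

```bash
python3 - <<'E'
from h import *
s=observe();print(s['force'],s['moment'],s['finger_force'],s['grip_width'])
# knuckle offset from TCP, from wrist measure at grasp
o=np.array([.5934-.5035,.2985-.301])
print(o)
a=np.radians(3.0);Rz=np.array([[np.cos(a),-np.sin(a)],[np.sin(a),np.cos(a)]])
t=np.array([.576,-.0208])-Rz@o;print('target',t)
mv([*t,.245],178.3+3.0)
import pickle
C=grab('scene');save('pics/s1.png',C['img'][100:300,230:470],3)
E
```

```text
[ 0.34416417  0.18029482 -4.94296293] [-0.0240378  -0.00429184 -0.02920749] 78.23313117027283 0.013165333104638074
[ 0.0899 -0.0025]
target [ 0.48609236 -0.02300843]
shift [ 7.600e-03 -3.245e-01 -2.000e-04] turn [ 0.04  0.05 -2.99] pos [0.5032 0.3011 0.245 ] t 4.9167
```

View pics/s1.png

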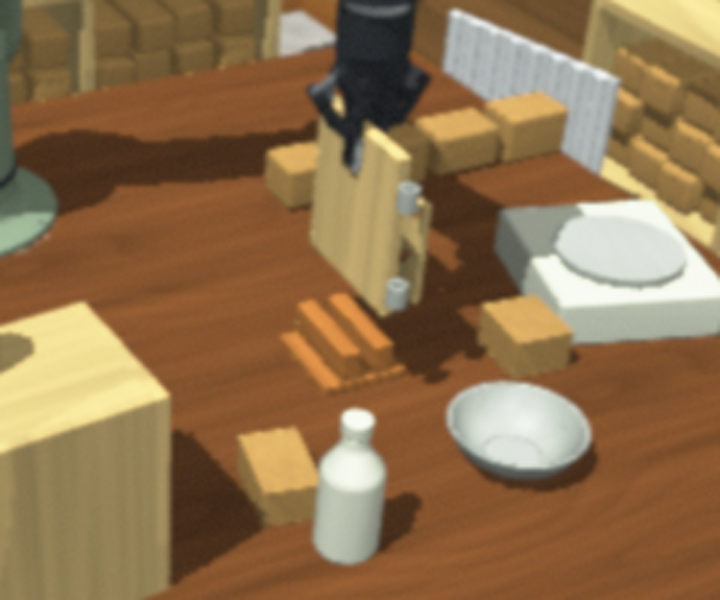

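The scene view shows the door upright in the gripper and clear of the rack, with knuckles at (408,197) and (396,293). Nothing else has been disturbed.

send_rows --plan "0.001 -0.02 0 0 0 -0.5 0;0.002 -0.055 0 0 0 -1 0;0.003 -0.09 0 0 0 -1.5 0;0.004 -0.13 0 0 0 -2 0;0.005 -0.17 0 0 0 -2.5 0;0.006 -0.21 0 0 0 -3 0;0.007 -0.245 0 0 0 -3 0;0.0076 -0.275 0 0 0 -3 0;0.0076 -0.305 0 0 0 -3 0;0.0076 -0.3245 0 0 0 -3 0"

```text
clock: 5.8
position: [0.485, -0.0251, 0.2437]
tool_rot: [3.141, -0.001, -3.12]
force: [-0.1, 3.2, -6.5]
grip_width: 0.013
finger_force: 79.4
```

send_rows --plan "0 0 0 0 0 0 0;0 0 0 0 0 0 0;0 0 0 0 0 0 0"

```text
clock: 6.05
position: [0.4855, -0.0228, 0.2438]
tool_rot: [-3.141, -0.002, -3.119]
force: [0.7, -1.2, -7.7]
grip_width: 0.0133
finger_force: 78.9
```

```bash
python3 - <<'E'
from h import *
import pickle
mv([.4861,-.023,.245],181.3)
w=grab('wrist');t=grab('top');pickle.dump((w,t),open('c3.pkl','wb'))
P=np.array([[.576,-.0208,.182],[.576,-.0208,.072]])
pw,pt=proj(w,P),proj(t,P);print(pw,pt)
def cr(c,p,h,k):
    x,y=np.maximum((p-h).astype(int),0);print(x,y);return cv2.resize(c['img'][y:y+2*h,x:x+2*h],None,fx=k,fy=k,interpolation=cv2.INTER_CUBIC)
a=cr(w,pw.mean(0),65,3);b=cr(t,pt.mean(0),35,400/70);a=cv2.resize(a,(390,390));b=cv2.resize(b,(400,400))
o=np.zeros((400,800,3),np.uint8);o[:390,:390]=a;o[:400,400:]=b;save('pics/c3.png',o)
E
```

```text
shift [-0.0006 -0.0002 -0.0012] turn [-0.01 -0.09  0.01] pos [ 0.4855 -0.0228  0.2438] t 6.05
[[282.38942564 350.923605  ]
 [282.64051526 275.86876827]] [[298.01801456 211.32806862]
 [296.10857755 218.46694651]]
217 248
262 179
```

View pics/c3.png

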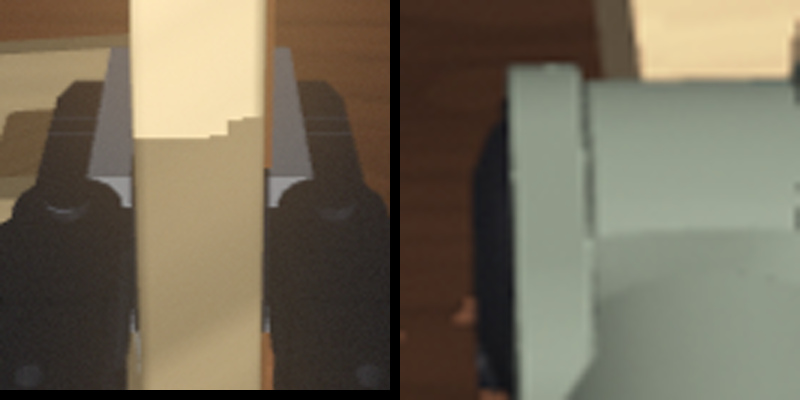

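Left, the wrist view: the door strip lies between the fingers (130–265 px wide). The hinge end is below this crop. Right: the arm hides the top view. I'll check the hinge end in the wrist and scene views.

```bash
python3 - <<'E'
from h import *
import pickle
w,t=pickle.load(open('c3.pkl','rb'));s=grab('scene')
a=np.radians(181.3-178.3);u=np.array([np.cos(np.radians(1.4)),np.sin(np.radians(1.4))])
T=observe()['position'];dz=T[2]-.1455
kn=np.array([T[0]+.0899,T[1]+.0022])
P=np.array([[*(kn-.013*u),.192+dz],[*kn,.167+dz],[*(kn+.0105*u),.167+dz],[*kn,.142+dz],[*kn,.032+dz],[*kn,.057+dz],[.576,-.0208,.16],[.576,-.0208,.182]])
print(proj(w,P)[:3].round(1));ps=proj(s,P);print(ps.round(1))
def cr(c,p,hx,hy,k,m):
    x,y=np.maximum((p-[hx,hy]).astype(int),0);print(x,y);im=c['img'][y:y+2*hy,x:x+2*hx]
    im=cv2.resize(im,None,fx=k,fy=k,interpolation=cv2.INTER_CUBIC);return im
A=cr(w,proj(w,P)[1]-[0,10],40,30,5,0);B=cr(s,ps[1]+[0,15],40,50,5,0)
o=np.zeros((500,800,3),np.uint8);o[:A.shape[0],:A.shape[1]]=A;o[:B.shape[0],400:400+B.shape[1]]=B;save('pics/c4.png',o)
E
```

```text
[[282.8 508. ]
 [282.9 468.9]
 [283.  484.1]]
[[258.6 171.6]
 [260.8 181.9]
 [262.3 183.7]
 [261.  189.8]
 [262.  222.5]
 [261.8 215.4]
 [261.7 214.1]
 [261.5 207.7]]
242 428Traceback (most recent call last):
  File "<stdin>", line 12, in <module>
  File "<stdin>", line 11, in cr
cv2.error: OpenCV(4.12.0) /io/opencv/modules/imgproc/src/resize.cpp:4208: error: (-215:Assertion failed) !ssize.empty() in function 'resize'
```

```bash
python3 - <<'E'
from h import *
s=grab('scene');save('pics/c4.png',s['img'][135:235,210:310],6)
E
```

```text
(no output)
```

View pics/c4.png

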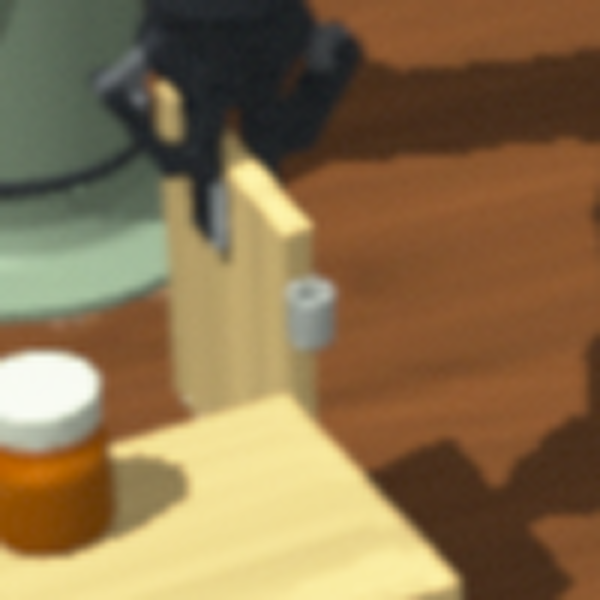

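The scene crop shows the upper knuckle's rim centre at (312,290), i.e. full-frame (261.6,183), close to the predicted (260.8,181.9). I'll check this camera's bias against the original rack view.

```bash
python3 - <<'E'
from h import *
import pickle
C=pickle.load(open('c0.pkl','rb'))['scene']
print(proj(C,[[.5934,.2985,.167],[.5934,.2985,.032]]), 'obs ~',(730-540)/4+315-.4,183/4+145-.4,(717-540)/4+315-.4,333/4+145-.4)
T=observe()['position'];mv([T[0],T[1],.165+0],181.3)
print('moment',observe()['moment'],observe()['force'])
E
```

```text
[[362.50479351 190.6742774 ]
 [358.32496608 226.75889055]] obs ~ 362.1 190.35 358.85 227.85
shift [-0.0001  0.      0.079 ] turn [-0.02 -0.06  0.06] pos [ 0.4857 -0.0226  0.244 ] t 6.25
moment [-0.82827887  0.05028995 -0.19597263] [  1.13229357  -1.55069782 -12.39694522]
```

send_rows --plan "0 0 0 0 0 0 0;0 0 0 0 0 0 0;0 0 0 0 0 0 0;0 0 0 0 0 0 0"

```text
clock: 6.58
position: [0.4859, -0.0229, 0.2442]
tool_rot: [3.142, -0.0, -3.118]
force: [5.6, -1.5, -19.2]
grip_width: 0.0134
finger_force: 77.7
```

```bash
python3 - <<'E'
from h import *
s=observe();print(s['clock'],s['force'],s['moment'],s['position'],s['joint_efforts'].round(2),s['qd'].round(3))
E
```

```text
6.5833 [  5.64810383  -1.53117126 -19.20229785] [-0.37316517 -0.35074669 -0.09252672] [ 0.48591743 -0.02288317  0.24424041] [ -0.56 -73.61   4.21 -38.61  -0.26   0.87   0.09] [ 0.002  0.     0.001 -0.001  0.001  0.    -0.001]
```

The wrist force is climbing because the lower knuckle is just under the upper bracket (I carried the door about 20 mm too high). I'll go down 25 mm into the free gap and recheck.

send_rows --plan "0 0 0.008 0 0 0 0;0 0 0.016 0 0 0 0;0 0 0.025 0 0 0 0;0 0 0.025 0 0 0 0;0 0 0.025 0 0 0 0;0 0 0.025 0 0 0 0;0 0 0.025 0 0 0 0;0 0 0.025 0 0 0 0"

```text
clock: 7.25
position: [0.4862, -0.0232, 0.2198]
tool_rot: [3.142, 0.001, -3.119]
force: [0.4, -0.4, -4.3]
grip_width: 0.0129
finger_force: 79.9
```

```bash
python3 - <<'E'
from h import *
s=observe();print(s['force'],s['moment'])
T=s['position'];dz=T[2]-.1455
u=np.array([np.cos(np.radians(1.4)),np.sin(np.radians(1.4))])
kn=np.array([T[0]+.0899,T[1]-.0003+.0025*0+.0022])
P=np.array([[*(kn-.013*u),.192+dz],[*(kn-.173*u),.192+dz],[*kn,.167+dz],[*kn,.142+dz]])
mv([.4861,-.023,.22],181.3)
c=grab('scene');print((proj(c,P)+.4-[230,140]).round(2)*8)
save('pics/c5.png',c['img'][140:215,230:305],8)
E
```

```text
[ 0.35929159 -0.41344936 -4.26359861] [0.00630084 0.00416118 0.06982988]
shift [ 0.0001  0.0002 -0.0002] turn [ 0.    0.04 -0.  ] pos [ 0.4862 -0.0232  0.2198] t 7.25
[[232.48 319.6 ]
 [ 65.52 119.92]
 [249.44 400.72]
 [251.36 462.48]]
```

View pics/c5.png

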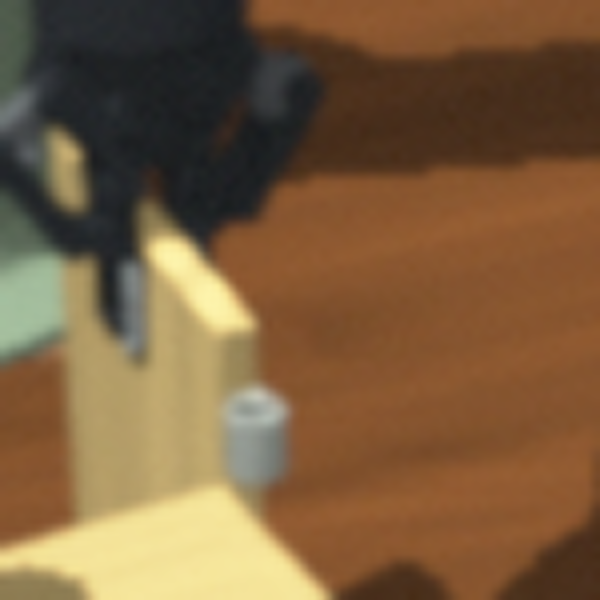

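The forces are gone (−4.3 N is the door's weight) and the door is still upright: the hinge end at (235,327) and knuckle rim at (256,405) are within about 1 image pixel of prediction. Now I'll lower with force checks.

send_rows --plan "0 -0.001 0.01 0 0 0 0;0 -0.001 0.02 0 0 0 0;0 -0.001 0.028 0 0 0 0;0 -0.001 0.031 0 0 0 0;0 -0.001 0.034 0 0 0 0;0 -0.001 0.037 0 0 0 0;0 -0.001 0.039 0 0 0 0;0 -0.001 0.041 0 0 0 0;0 -0.001 0.041 0 0 0 0;0 -0.001 0.041 0 0 0 0"

```text
clock: 8.13
position: [0.4861, -0.0242, 0.1786]
tool_rot: [-3.142, 0.0, -3.119]
force: [-0.4, -0.1, -4.7]
grip_width: 0.0131
finger_force: 80.0
```

send_rows --plan "0 0 0.003 0 0 0 0;0 0 0.006 0 0 0 0;0 0 0.008 0 0 0 0;0 0 0.01 0 0 0 0;0 0 0.0115 0 0 0 0;0 0 0.0115 0 0 0 0;0 0 0.0115 0 0 0 0"

```text
clock: 8.72
position: [0.486, -0.0242, 0.1669]
tool_rot: [-3.142, -0.0, -3.119]
force: [0.2, 0.2, -4.3]
grip_width: 0.0133
finger_force: 80.0
```

send_rows --plan "0 0 0.001 0 0 0 0;0 0 0.002 0 0 0 0;0 0 0.003 0 0 0 0;0 0 0.0035 0 0 0 0;0 0 0.0035 0 0 0 0;0 0 0.0035 0 0 0 0"

```text
clock: 9.22
position: [0.486, -0.0242, 0.1638]
tool_rot: [3.141, 0.0, -3.119]
force: [-3.8, -1.5, 4.3]
grip_width: 0.0131
finger_force: 81.6
```

Contact came at TCP z 0.1638, against an expected home of 0.1635, so the door is seated. Now I'll release gently.

send_rows --plan "0 0 0.0005 0 0 0 0.015;0 0 0.0005 0 0 0 0.02;0 0 0.0005 0 0 0 0.03;0 0 0.0005 0 0 0 0.045;0 0 0.0005 0 0 0 0.06;0 0 0.0005 0 0 0 0.06;0 0 0.0005 0 0 0 0.06" --grip_force 20

```text
clock: 9.8
position: [0.486, -0.0242, 0.163]
tool_rot: [-3.142, 0.0, -3.119]
force: [0.4, 0.0, -0.2]
grip_width: 0.0603
finger_force: 0.0
```

send_rows --plan "0 0 -0.02 0 0 0 0.06;0 0 -0.05 0 0 0 0.06;0 0 -0.08 0 0 0 0.06;0 0 -0.12 0 0 0 0.06;0.02 0 -0.16 0 0 0 0.06;0.04 0 -0.19 0 0 0 0.06;0.04 0 -0.19 0 0 0 0.06;0.04 0 -0.19 0 0 0 0.06;0.04 0 -0.19 0 0 0 0.06"

```text
clock: 10.55
position: [0.446, -0.0249, 0.3527]
tool_rot: [3.141, 0.0, -3.119]
force: [-0.1, 0.1, 0.9]
grip_width: 0.0599
finger_force: 0.0
```

```bash
python3 - <<'E'
from h import *
w=grab('wrist');s=grab('scene');print(observe()['force'])
o=np.zeros((450,800,3),np.uint8);
a=cv2.resize(w['img'],(400,300));o[:300,:400]=a
o[:450,400:]=cv2.resize(s['img'][150:262,200:300],(400,450),interpolation=cv2.INTER_CUBIC);save('pics/f.png',o)
P=[[.576,-.0208,.205-.02],[.576,-.0208,.16],[.563,-.021,.21]];print(proj(w,P)*400/560,(proj(s,P)-[200,150])*4+[400,0])
E
```

```text
[ 0.03426039 -0.12085326  0.71701897]
[[202.72323882 222.59488363]
 [202.69098335 213.14959984]
 [202.8318573  225.11753734]] [[645.83131689 227.19160836]
 [646.74284094 256.57715655]
 [637.72606366 187.8418425 ]]
```

View pics/f.png

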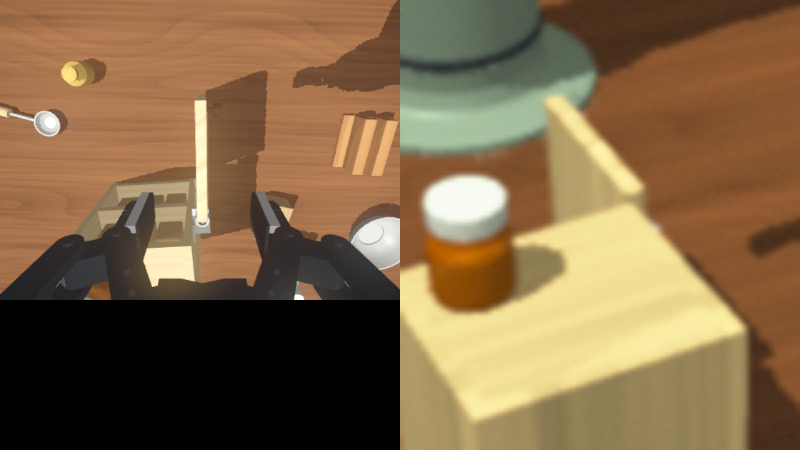

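The door stands on its pins. Its hinge end is at (202,223) in the wrist half and (638,190) in the scene half, both where a seated door should be, and the jar has not moved.

```bash
python3 -c "
from workcell import bot
print(bot.job_done())"
```

```text
the job is handed in; nothing more can be done
None
```

The door is hung on both pins and released, with the arm clear of everything, and I handed the job in at about 10.6 s; the hand-in gave no verdict. On the way the lower knuckle briefly pressed up under the upper bracket (wrist force about 19 N), so I went down 25 mm before seating it.

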